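# Find and mark where the tube carousel binds

## Robot

A 6-joint arm with a two-finger parallel gripper is mounted at the origin on the work surface. World frame = base frame: x ahead of the robot, y to its left, z up, the work surface at z = 0. Lengths are in mm, angles in rad, forces in N, time in s.
With the tool pointing down it reaches from about 275 to 750 mm from the base axis. Payload 10.2 kg.
Tool frame: the origin (TCP) lies midway between the tips of the shut fingers; the grasp point (between the pads) lies 19 mm behind it (ctrl.grip_depth is the distance from the TCP to the grasp point, in mm); y points along the fingers, x is the direction in which the jaws open and shut, and the axes are right-handed (so a half turn about y gives the same grasp; the last joint's range is limited). The gripper opens to 85 mm and grips with 20 to 120 N. Pads are 22 mm wide; open, the fingers measure 114 mm over their backs; the gripper's body (76 mm by 85 mm) begins 54 mm behind the grasp point. The pads swing forward as they close: fully open they stand 13 mm farther back than shut.
Start: joints at [-1.413, 0.313, 1.498, -0, 1.331, -0.223], TCP at [195.111, -487.404, 231.294] pointing down, gripper open.
Joint ranges: [-2.94, 2.94], [-0.97, 2.17], [0.19, 2.56], [-1.23, 4.37], [0.02, 3.11], [-2.88, 2.88]. Speed limits (rad/s): [2.39, 2.39, 3.01, 3.14, 3.14, 3.14].

## Interface

Orientations are given as a unit quaternion [w, x, y, z].
In Python, from rig import ctrl gives the robot as it stands. The module is installed in compiled form; this text tells all that it offers.
- The arm moves only by the tool drive_tool, never from a script. Its arguments are lists of equal length, an entry for each row: "gripper": the closure, from 0 (fully open) to 1 (shut); "offset": the shift along the tool's x, y, z in m, a list of three; "turn": the turn about the tool's y in degrees. In form: {"gripper": [gripper, ...], "offset": [[tx, ty, tz], ...], "turn": [turn, ...]}. A call has 1 to 20 rows; each row shifts and turns the commanded pose from where the row before left it, along the tool's axes as they then stand; what a row does not reach is not made up. A row lasts 1/12 s, in which the tool goes at most 41.7 mm and 7.16 degrees, less where a joint would pass 70% of its speed; a pose out of reach is approached as far as the arm can. A call is refused whole if a number of a shift passes 0.0417 or a number of a turn 7.16, either way. A call with a gripper value outside its range is refused whole. The fingers move at their own pace and stop on an object; "force" is the grip in N (left out, the last holds). Time passes only in rows, so rows that do not move let the fingers close. It gives the time, the measured TCP pose, the force and the opening at its end, in the units of the state.
- ctrl.sense(): the state, without advancing time (a new reading comes with each control period).
- ctrl.capture(name): name is "scene" or "top" or "wrist"; returns (picture, depth): 420x560x3 uint8, red, green, blue; 420x560 float32, mm along the optical axis (not along the pixel's ray), 0 where there is no reading.
- ctrl.camera_params(name): a dict with "fovy" (degrees; the focal length in pixels is half the picture's height over the tangent of half this angle, whatever the lens; pixels are square), "cx", "cy" (the principal point, pixels), "view" (4x4, takes a point from world to camera coordinates); the wrist camera has in their place "tool_from_camera" (4x4, takes a point from camera to tool coordinates, whose origin is the TCP and whose axes are the tool frame's). Camera axes: x right, y down, z forward; pixel columns grow to the right and rows downward; lengths in mm; the calibration is good to about 2 mm. The wrist camera is an equidistant fisheye: a pixel r from the principal point sees the ray r / f radians off the axis. A picture is of the moment at which its call begins: read the wrist's pose just before it. camera_params takes no time and is no camera call.
- ctrl.finish_job(): hands the job in, once; it reports no verdict.
Trained networks look in the newest picture that a camera, given by its name, has taken for a name from the list of things; names that differ only in an ending like _2 or _b are one class to them, and where a whole thing is asked for, a point or a joint stands for the part that bears it (a point fixed in the world has none). Each returns a list of dicts, best first, with "score" (0 to 1); they miss things now and then, are a little off and sometimes report something else, mostly with a low value. They report only what shows in the picture. A call takes as long as a camera call. They do not tell look-alikes from the thing itself.
- ctrl.boxes_of(camera, query): "centre" ([x, y, z] in mm, in the coordinates of the camera as it stood for that picture, good to about 4 mm: the middle of the surface that is visible of it).
- ctrl.regions_of(camera, query): "mask" (420x560 bool, what is visible of it).
- ctrl.pinpoint(camera, query): "centre" ([x, y, z] in mm, in the coordinates of the camera as it stood for that picture, good to about 4 mm: a listed point, or the origin of a listed thing).
The state is a dict: "time_s": time; "joints": joint angles; "dq": joint speeds; "tau": joint torques, N m; "eef_pos": TCP position; "ee_rot": TCP orientation; "force": force on the tool from outside, world axes, zero at the start; "wrist_torque": the same for the moment, N m; "grip_width": opening from 0.0 (shut) to 1.0 (fully open).
Only numpy, scipy, OpenCV 4.12 (cv2) and the standard library are available. Lean on these libraries where they do the work, as an engineer would, in place of code of your own. Each camera call takes 0.05 s, during which the arm holds its last target.

## Task

The hand-turned tube carousel rubs somewhere in its turn. Turn it slowly by its crank knob, feel for the place where the drag clearly rises, stop there without forcing it on through the tight spot and leave it standing there; then stand the steel marker upright on the plain outer band of the disc, right in front of the pointer. Leave the bottle, the orange rack and the beaker where they are.

Things in the scene. Friction and masses are not known exactly. Their poses are not given: they have to be found in the camera images.
- stand: Grey round foot of the carousel, 220 mm in diameter, fixed to the bench. Origin on the bench, on the carousel's vertical axis. On its -y side, 138 mm from the axis, a dark steel post (22 x 12 mm, 62 mm tall) carries a small pointer that looks inward to the axis, its top 66 mm above the bench.
- carousel: Light grey plastic disc, 0.35 kg, 250 mm in diameter, 8 mm thick, turning either way without stop about the vertical axis. Origin on the axis 52 mm above the bench; top face at 60 mm, with a 6 mm high hub of radius 20 mm. Its -y axis points to the crank. Tube wells at radius 78 mm, some with caps 5 mm proud; the outer band, radius 86 to 125 mm, is plain. It stays where it is left.
- guide_pad (a point): The unseen sprung pad under the disc, fixed to the stand, 100 mm from the axis below the pointer. A hidden high spot under the disc rubs on it in one place of the turn: never within 15 degrees of the start, and always with the crank over 45 degrees away from the pointer. Left in the tight spot, the disc stays there.
- crank_grip (a point): On the axis of the black crank knob, 62 mm from the carousel's axis: an upright cylinder, 20 mm in diameter, that spins freely on its pin, from 68 to 110 mm above the bench; this point is at 90 mm. Free running takes about 1 N at the knob; entering the tight spot from either side, about 0.7 N more per degree, up to 23 N. Stop at a rise of 4 to 12 N; over 18 N is forcing it.
- mark_spot (a point): Fixed point of the stand (it does not turn with the disc): on the level of the disc's top face, 60 mm above the bench, 103 mm from the axis, on the plain band in front of the pointer.
- marker: Loose steel marker, 90 g, standing upright on the bench: foot 28 mm in diameter and 10 mm tall, above it a stem 16 mm in diameter up to 48 mm. Origin at the centre of its underside, z up.
- reagent: Bystander: white bottle, 64 mm in diameter, 150 mm tall, origin at the centre of its underside.
- rack: Bystander: orange tube rack, 90 x 120 x 35 mm, origin at the centre of its underside.
- beaker: Bystander: clear open beaker, 60 mm in diameter, 70 mm tall, origin at the centre of its underside.
There are look-alikes about, which are no part of the job. Of the things that look like the marker, take the one that is farthest to the robot's left at the start.

How it is judged (in metres and radians):
On the way, in this order (a step that is already met when the one before it is completed fails the run):
1. the carousel stands in its tight spot, rubbing clearly but not jammed (2 to 17 N on the pad) (contact force between carousel and stand between 2 and 17 N and angular speed of carousel below 0.1 rad/s), for 0.3 s.
2. the marker stands on the disc in front of the pointer (horizontal distance between marker and mark_spot below 0.014 m and contact force between marker and carousel above 0.3 N and angle between marker's own z axis and vertical below 0.1 rad), for 0.2 s.
At the end, for the whole second after the job is handed in: The carousel is at rest in its tight spot, rubbing on its stand with 2 to 17 N, and the marker stands upright, released and at rest, on the disc with its axis within 14 mm of the mark spot in front of the pointer (all of step 2 and contact force between carousel and stand between 2 and 17 N and angular speed of carousel below 0.05 rad/s and z of marker in the frame of mark_spot between -0.003 and 0.003 m and linear speed of marker below 0.02 m/s); the robot touches nothing.
It fails at once if the carousel is forced into the middle of its tight spot (over 21 N on the pad) (contact force between carousel and stand above 21 N).
It fails at once if a bystander is moved by more than 20 mm (distance of any of reagent, rack, beaker from where it was at the start of the episode above 0.02 m).
It also fails if it takes over 67 s, if anything falls off the work surface, if the arm or the gripper's body presses on something with over 40 N, if the wrist force passes 120 N, or if a joint passes its speed limit or range.

## Working session

There is one attempt and no reset: what is moved stays moved. The work goes in short steps, Python scripts to look and compute and a tool call to move; the robot and the scene stay as the last step left them, time stands still between calls to the robot, and variables do not carry over. Pictures are saved under pics/ and viewed, and the job is handed in when it is done.

Besides the shell and the picture viewer there is one more tool, called after "Emit:" as a command line: name --pt "numbers of a row" for each row, then --argument value for the rest. drive_tool: Moves the arm, as the interface text tells. Its arguments: {"type":"object","properties":{"gripper":{"type":"array","items":{"type":"number"}},"offset":{"type":"array","items":{"type":"array","items":{"type":"number"}}},"turn":{"type":"array","items":{"type":"number"}},"force":{"type":"number"}},"required":["gripper","offset","turn"]}

```bash
mkdir -p pics; cat > h.py <<'E'
import numpy as np, cv2
from rig import ctrl
def cap(n,f):
    p,d=ctrl.capture(n); cv2.imwrite('pics/'+f+'.png',p[:,:,::-1]); np.save(f+'.npy',d); return p,d
def towo(n,c):
    V=np.array(ctrl.camera_params(n)['view']); return (np.linalg.inv(V)@np.r_[c,1])[:3]
def px2w(n,u,v,d):
    P=ctrl.camera_params(n); f=210/np.tan(np.radians(P['fovy']/2))
    return towo(n,[(u-P['cx'])*d/f,(v-P['cy'])*d/f,d])
def w2px(n,w):
    P=ctrl.camera_params(n); f=210/np.tan(np.radians(P['fovy']/2))
    c=np.array(P['view'])@np.r_[w,1]; return c[0]/c[2]*f+P['cx'],c[1]/c[2]*f+P['cy']
E
python3 - <<'E'
from h import *
s=ctrl.sense(); print({k:np.round(v,3).tolist() for k,v in s.items()}); print(ctrl.grip_depth)
for n in('scene','top'):
    cap(n,n+'0')
    for q in('crank_grip','carousel','stand','marker','mark_spot','reagent','rack','beaker'):
        try:
            r=ctrl.pinpoint(n,q)
            print(n,q,[(np.round(towo(n,x['centre'])).tolist(),round(x['score'],2)) for x in r])
        except Exception as e: print(n,q,e)
print(ctrl.sense()['time_s'])
E
```

```text
{'time_s': 0.0, 'joints': [-1.413, 0.313, 1.498, -0.0, 1.331, -0.223], 'dq': [0.002, 0.0, -0.0, 0.001, -0.0, 0.0], 'tau': [-0.001, -41.227, -25.974, -0.0, 0.004, 0.0], 'eef_pos': [195.046, -487.127, 230.731], 'ee_rot': [0.586, -0.585, 0.397, -0.396], 'force': [-0.212, -0.087, -0.263], 'wrist_torque': [0.013, -0.013, -0.022], 'grip_width': 1.002}
18.700000000000003
scene crank_grip [([519.0, -6.0, 88.0], 0.58), ([544.0, -43.0, 56.0], 0.23)]
scene carousel [([530.0, 55.0, 50.0], 0.62)]
scene stand [([525.0, 58.0, -5.0], 0.91)]
scene marker [([567.0, -362.0, -1.0], 0.74), ([519.0, -291.0, -4.0], 0.68), ([506.0, -363.0, 1.0], 0.51), ([436.0, -390.0, -1.0], 0.45)]
scene mark_spot [([542.0, -43.0, 56.0], 0.67)]
scene reagent [([692.0, -359.0, -3.0], 0.7)]
scene rack [([489.0, 433.0, -1.0], 0.78)]
scene beaker [([337.0, -369.0, 3.0], 0.67)]
top crank_grip [([524.0, -8.0, 90.0], 0.42)]
top carousel [([533.0, 59.0, 53.0], 0.61), ([493.0, 434.0, 2.0], 0.55)]
top stand [([531.0, 58.0, 2.0], 0.66), ([525.0, -5.0, 93.0], 0.65)]
top marker [([500.0, -357.0, -3.0], 0.56), ([427.0, -388.0, 4.0], 0.54), ([516.0, -291.0, 1.0], 0.5), ([571.0, -365.0, -2.0], 0.42)]
top mark_spot [([538.0, -48.0, 60.0], 0.66), ([488.0, 434.0, 1.0], 0.57), ([688.0, -356.0, 3.0], 0.23)]
top reagent [([689.0, -356.0, 2.0], 0.88)]
top rack [([487.0, 435.0, 1.0], 0.8), ([531.0, 60.0, 53.0], 0.67)]
top beaker [([340.0, -365.0, -3.0], 0.82)]
0.9
```

View pics/scene0.png

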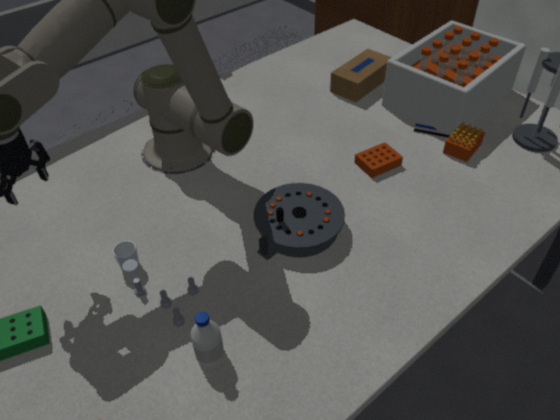

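View pics/top0.png

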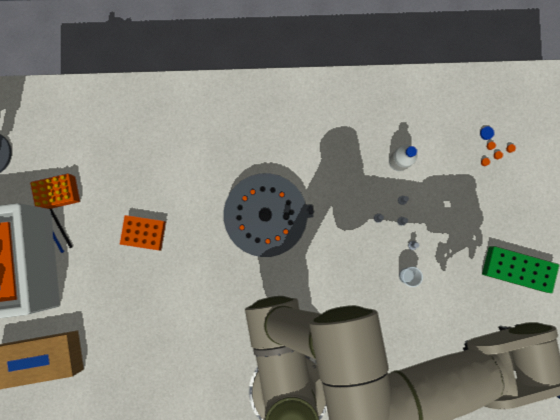

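The top view shows the carousel hub at (265,214), the crank knob near (289,210) and the pointer post at (308,211). Marker-like things in the top view are at (378,217), (403,200), (402,221) and (414,243, paler). Leftmost is (378,217). I'll check it in a crop.

```bash
python3 - <<'E'
from h import *
a=cv2.imread('pics/top0.png'); b=cv2.imread('pics/scene0.png')
A=cv2.resize(a[170:270,210:320],(440,400),interpolation=cv2.INTER_CUBIC)
B=cv2.resize(a[180:260,360:430],(350,400),interpolation=cv2.INTER_CUBIC)
cv2.imwrite('pics/c1.png',np.hstack([A,B]))
A=cv2.resize(b[175:265,245:355],(440,360),interpolation=cv2.INTER_CUBIC)
B=cv2.resize(b[260:335,120:205],(408,360),interpolation=cv2.INTER_CUBIC)[:, :350]
cv2.imwrite('pics/c2.png',np.hstack([A,B]))
# marker & knob from depth, top camera
d=np.load('top0.npy')
P=ctrl.camera_params('top');f=210/np.tan(np.radians(P['fovy']/2));Vi=np.linalg.inv(np.array(P['view']))
v,u=np.mgrid[:420,:560]
def cloud(n):
    d=np.load(n+'0.npy')
    P=ctrl.camera_params(n);f=210/np.tan(np.radians(P['fovy']/2));Vi=np.linalg.inv(np.array(P['view']))
    W=np.stack([(u-P['cx'])*d/f,(v-P['cy'])*d/f,d],-1)@Vi[:3,:3].T+Vi[:3,3]; return W[d>0]
for n in('top','scene'):
    W=cloud(n)
    print(n,'cam',Vi[:3,3] if n=='top' else '')
    def sel(c,r,z0,z1):
        m=(np.hypot(W[:,0]-c[0],W[:,1]-c[1])<r)&(W[:,2]>z0)&(W[:,2]<z1);q=W[m]
        return len(q),q.mean(0).round(1),q.min(0).round(1),q.max(0).round(1)
    for c in((517,-291),(503,-360),(569,-363),(431,-389)): print('m',c,sel(c,35,35,60), sel(c,35,4,60))
    print('knob',sel((522,-7),25,95,120)); print('hub',sel((531,58),30,63,70));print('disc',sel((531,58),140,56,63))
    print('post',sel((545,-78),25,60,75))
E
```

```text
top cam [ 422.67812663   17.57259174 1448.15795675]
m (517, -291) (25, array([ 515.5, -286.8,   46.3]), array([ 509.5, -294.1,   35.9]), array([ 521.6, -280.5,   53.7])) (127, array([ 514.6, -287.8,   16.5]), array([ 484.6, -324.3,    4.1]), array([ 549.1, -256.7,   53.7]))
m (503, -360) (26, array([ 505.1, -358.3,   48.4]), array([ 498.2, -366.1,   38.9]), array([ 511.2, -351.3,   53.5])) (123, array([ 501.8, -357.4,   18.2]), array([ 470.2, -393.4,    4. ]), array([ 532.2, -328.8,   53.5]))
m (569, -363) (25, array([ 569.4, -362.9,   47.3]), array([ 562.2, -370.2,   37.6]), array([ 576. , -355.1,   54.2])) (119, array([ 570.2, -361.8,   18.3]), array([ 537.4, -396.1,    4.1]), array([ 600. , -329.8,   54.2]))
m (431, -389) (30, array([ 430.6, -387.6,   46.2]), array([ 423.6, -396.3,   36.3]), array([ 438.4, -381.1,   56.9])) (126, array([ 431.2, -385.9,   18.5]), array([ 402.1, -421.5,    4. ]), array([ 463.7, -356.8,   56.9]))
knob (39, array([523.1,  -4.4, 108.7]), array([515.4, -12.8,  95.9]), array([532.8,   4.4, 117.6]))
hub (126, array([532. ,  57.9,  66.1]), array([508.6,  3
[... 849 characters left out ...]
   23.7]), array([ 540.2, -377.9,    4.1]), array([ 596.4, -337. ,   51.1]))
m (431, -389) (44, array([ 434.4, -389.8,   43.6]), array([ 425.2, -396.4,   35. ]), array([ 441.2, -382.3,   50. ])) (144, array([ 437.1, -390.7,   23.8]), array([ 415.8, -419.8,    4. ]), array([ 461.9, -371.4,   50. ]))
knob (48, array([527.7,  -7.1, 104.8]), array([516.9, -16.2,  95.7]), array([535.1,   2.9, 113.4]))
hub (81, array([531.6,  56.2,  65. ]), array([507.7,  37.6,  63. ]), array([552.4,  75.2,  69.6]))
disc (3655, array([539.7,  50.7,  58.6]), array([407. , -81.6,  56. ]), array([657.8, 181. ,  63. ]))
post (39, array([545.4, -75. ,  62.7]), array([530.9, -88.9,  60.1]), array([558.7, -53.7,  68.4]))
```

View pics/c1.png

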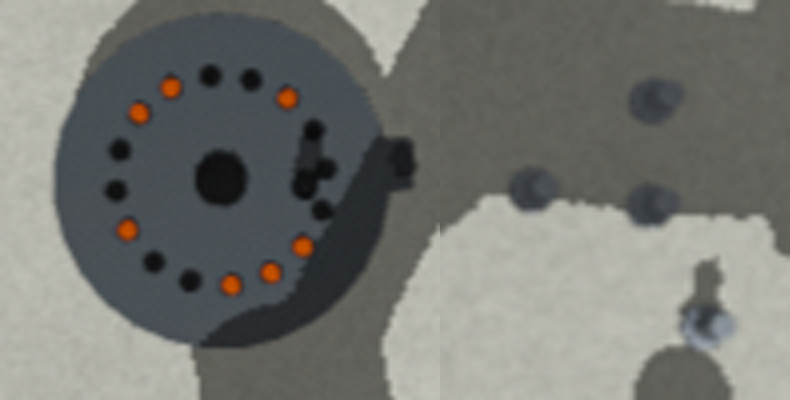

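View pics/c2.png

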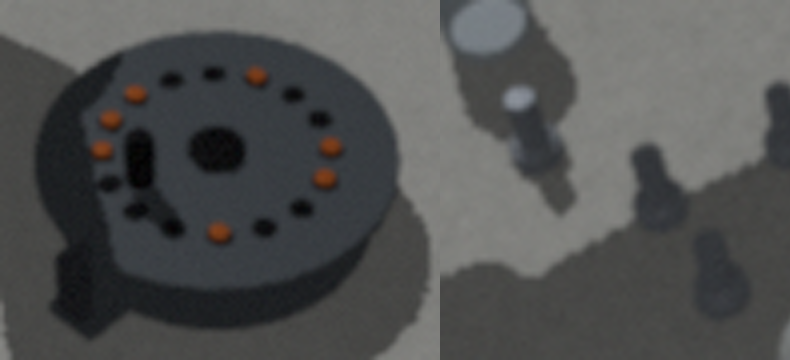

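```bash
cat >> h.py <<'E'
from scipy.spatial.transform import Rotation as R
def rot():
    w,x,y,z=ctrl.sense()['ee_rot']; return R.from_quat([x,y,z,w]).as_matrix()
def off(dx): return rot().T@np.array(dx)
def st():
    s=ctrl.sense(); print(s['time_s'],np.round(s['eef_pos'],1),'F',np.round(s['force'],2),'g',round(s['grip_width'],3)); return s
E
python3 - <<'E'
from h import *
print(rot().round(3)); s=st()
print('to knob grasp z96-19+10', off(np.array([524,-5.5,170])-s['eef_pos']).round(1))
E
```

```text
[[ 0.372 -0.     0.928]
 [-0.928 -0.     0.372]
 [ 0.    -1.    -0.   ]]
0.9 [ 195.1 -487.4  231.3] F [ 0.11 -1.15 -0.24] g 0.999
to knob grasp z96-19+10 [-325.2   61.3  484.5]
```

Emit:
drive_tool --gripper '[0,0,0,0,0,0,0,0,0,0]' --pt "0 0 0" --pt "0 0 0" --pt "0 0 0" --pt "0 0 0" --pt "0 0 0" --pt "0 0 0" --pt "0 0 0" --pt "0 0 0" --pt "0 0 0" --pt "0 0 0" --turn '[-6.82,-6.82,-6.82,-6.82,-6.82,-6.82,-6.82,-6.82,-6.82,-6.82]'

```text
time_s: 1.73
eef_pos: [195.1, -487.4, 231.3]
ee_rot: [0.707, -0.707, -0.002, 0.002]
force: [0.3, -1.0, -0.1]
grip_width: 0.998
```

Emit:
drive_tool --gripper '[0,0,0,0,0,0,0,0,0,0,0,0,0,0,0,0,0]' --pt "0.0206 0.003 0.0301" --pt "0.0206 0.003 0.0301" --pt "0.0206 0.003 0.0301" --pt "0.0206 0.003 0.0301" --pt "0.0206 0.003 0.0301" --pt "0.0206 0.003 0.0301" --pt "0.0206 0.003 0.0301" --pt "0.0206 0.003 0.0301" --pt "0.0206 0.003 0.0301" --pt "0.0206 0.003 0.0301" --pt "0.0206 0.003 0.0301" --pt "0.0206 0.003 0.0301" --pt "0.0206 0.003 0.0301" --pt "0.0206 0.003 0.0301" --pt "0.0206 0.003 0.0301" --pt "0.0206 0.003 0.0301" --pt "0 0 0" --turn '[0,0,0,0,0,0,0,0,0,0,0,0,0,0,0,0,0]'

```text
time_s: 3.15
eef_pos: [526.4, -1.3, 182.6]
ee_rot: [0.708, -0.707, -0.002, 0.002]
force: [0.6, -0.0, -0.9]
grip_width: 0.999
```

```bash
python3 - <<'E'
from h import *
s=st(); print(rot().round(3),s['joints'])
p,d=cap('wrist','w1')
T=np.array(ctrl.camera_params('wrist')['tool_from_camera']); Rr=rot()
for q in('crank_grip','carousel','mark_spot','stand'):
    for x in ctrl.pinpoint('wrist',q): 
        t=(T@np.r_[x['centre'],1])[:3]; print(q,round(x['score'],2),(Rr@t+s['eef_pos']).round(1))
st()
E
```

```text
3.15 [526.4  -1.3 182.6] F [ 0.55 -0.02 -0.94] g 0.999
[[ 1.     0.    -0.005]
 [ 0.005  0.001  1.   ]
 [ 0.    -1.     0.001]] [-2.25835581e-01  3.58470982e-01  1.56645547e+00  1.42820773e-03
  1.21674125e+00 -2.31178670e-01]
crank_grip 0.57 [524.8  -3.9  89.3]
carousel 0.58 [532.6  60.8  47.1]
mark_spot 0.83 [537.5 -40.8  60.7]
stand 0.73 [526.6  61.1  -1.9]
3.4 [524.2  -6.6 183.5] F [-0.17 -0.33  0.89] g 0.999
```

View pics/w1.png

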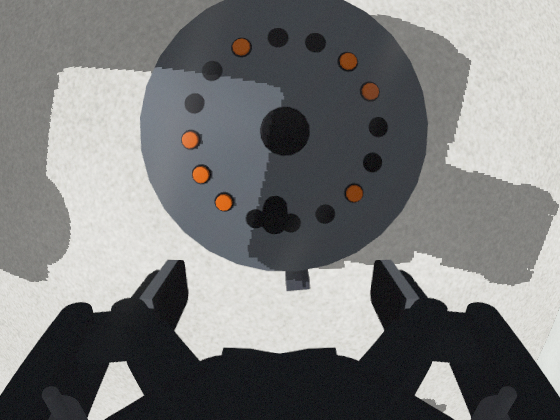

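The wrist view shows the hub at (285,131), the knob at about (274,210) and the pointer at (297,279). The arm was still settling when it was taken, so I'll localise again now that it has settled.

```bash
python3 - <<'E'
from h import *
s=st()
p,d=cap('wrist','w2')
C=ctrl.camera_params('wrist');T=np.array(C['tool_from_camera']); Rr=rot()
f=210/np.tan(np.radians(C['fovy']/2))
v,u=np.mgrid[:420,:560]; x=u-C['cx'];y=v-C['cy'];r=np.hypot(x,y)+1e-9;th=r/f
t=np.tan(th); W=np.stack([x/r*t*d,y/r*t*d,d],-1)
W=(W@T[:3,:3].T+T[:3,3])@Rr.T+s['eef_pos']
W=W[(d>0)&(th<1.4)]
def sel(c,rr,z0,z1):
    m=(np.hypot(W[:,0]-c[0],W[:,1]-c[1])<rr)&(W[:,2]>z0)&(W[:,2]<z1);q=W[m]
    return len(q),q.mean(0).round(1),((q.min(0)+q.max(0))/2).round(1)
print('knob',sel((524,-5),25,103,118),'hub',sel((531,58),28,64,72),'disc',sel((531,58),140,55,63))
print('post',sel((544,-76),25,61,75))
m=(np.hypot(W[:,0]-531,W[:,1]-58)<140)&(abs(W[:,2]-60)<3);q=W[m][:,:2].astype(np.float32)
h=cv2.minEnclosingCircle(q);print(h)
E
```

```text
3.4 [524.2  -6.6 183.5] F [-0.17 -0.33  0.89] g 0.999
knob (602, array([ 5.220e+02, -2.000e-01,  1.094e+02]), array([521.7,  -1.4, 107.6])) hub (1884, array([529.6,  59.9,  66.3]), array([529.6,  59.8,  66.4])) disc (57962, array([529.2,  58.9,  60.4]), array([529.8,  43.7,  59.1]))
post (424, array([542.5, -71.5,  63.7]), array([542.2, -67.7,  64.6]))
((530.015869140625, 50.756649017333984), 132.9443359375)
```

Emit:
drive_tool --gripper '[0.3,0.3,0.3,0.3,0.3,0.3,0.3,1,1,1,1,1,1,1]' --pt "-0.0012 0 0.003" --pt "0 0.0225 0" --pt "0 0.0225 0" --pt "0 0.0225 0" --pt "0 0.0225 0" --pt "0 0.0215 0" --pt "0 0 0" --pt "0 0 0" --pt "0 0 0" --pt "0 0 0" --pt "0 0 0" --pt "0 0 0" --pt "0 0 0" --pt "0 0 0" --turn '[0,0,0,0,0,0,0,0,0,0,0,0,0,0]' --force 25

```text
time_s: 4.62
eef_pos: [524.2, -3.0, 73.3]
ee_rot: [-0.707, 0.707, 0.001, 0.001]
force: [-0.3, -0.3, 7.0]
grip_width: 0.221
```

```bash
python3 - <<'E'
from h import *
s=st()
cap('wrist','w3')
p,d=cap('scene','s3'); print(ctrl.sense()['joints'])
E
python3 -c "
import cv2,numpy as np
a=cv2.imread('pics/s3.png');cv2.imwrite('pics/s3c.png',cv2.resize(a[100:300,200:400],(600,600),interpolation=cv2.INTER_CUBIC))"
```

```text
4.6167 [524.2  -3.   73.3] F [-0.32 -0.3   6.98] g 0.221
[-2.29288147e-01  4.91124470e-01  1.68982078e+00 -2.11001065e-04
  9.57870916e-01 -2.29607845e-01]
```

View pics/w3.png

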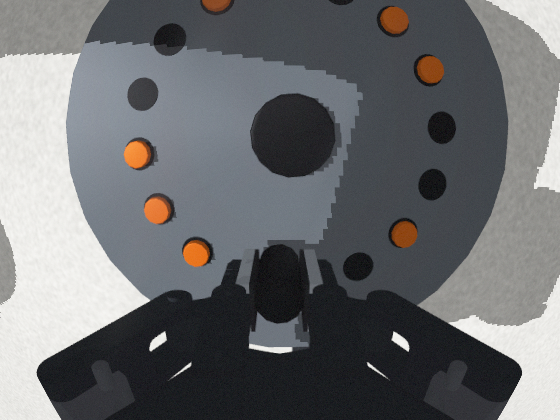

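View pics/s3c.png

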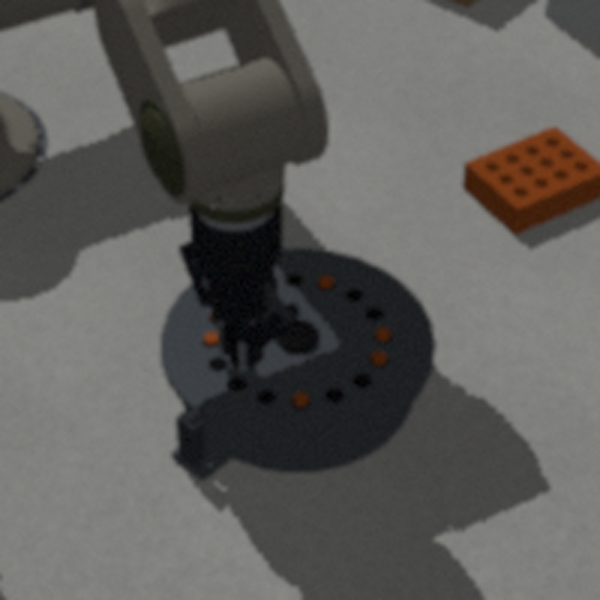

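```bash
cat >> h.py <<'E'
CX,CY,RR=531.0,58.6,62.0
def arc(t0,t1,n,cx=CX,cy=CY,r=RR,start=None):
    a=np.radians(np.linspace(t0,t1,n+1)); P=np.c_[cx+r*np.cos(a),cy+r*np.sin(a)]
    if start is not None: P[0]=start
    print([[round(float(x)/1000,4),0,round(float(y)/1000,4)] for x,y in np.diff(P,axis=0)], P[-1].round(1))
E
python3 - <<'E'
from h import *
for k in range(3): arc(-96.3-12*k,-96.3-12*(k+1),6)
E
```

```text
[[-0.0021, 0, 0.0003], [-0.0021, 0, 0.0003], [-0.0021, 0, 0.0004], [-0.0021, 0, 0.0005], [-0.0021, 0, 0.0006], [-0.0021, 0, 0.0006]] [ 5.115e+02 -3.000e-01]
[[-0.002, 0, 0.0007], [-0.002, 0, 0.0008], [-0.002, 0, 0.0009], [-0.002, 0, 0.0009], [-0.0019, 0, 0.001], [-0.0019, 0, 0.0011]] [499.7   5.1]
[[-0.0018, 0, 0.0011], [-0.0018, 0, 0.0012], [-0.0018, 0, 0.0013], [-0.0017, 0, 0.0013], [-0.0017, 0, 0.0014], [-0.0016, 0, 0.0014]] [489.3  12.7]
```

Emit:
drive_tool --gripper '[1,1,1,1,1,1,1,1]' --pt "0 -0.0012 0" --pt "-0.0021 0 0.0003" --pt "-0.0021 0 0.0003" --pt "-0.0021 0 0.0004" --pt "-0.0021 0 0.0005" --pt "-0.0021 0 0.0006" --pt "-0.0021 0 0.0006" --pt "0 0 0" --turn '[0,0,0,0,0,0,0,0]'

```text
time_s: 5.38
eef_pos: [510.4, 0.1, 73.3]
ee_rot: [-0.707, 0.707, 0.0, -0.0]
force: [-1.7, -1.8, 6.4]
grip_width: 0.226
```

Emit:
drive_tool --gripper '[1,1,1,1,1,1,1,1]' --pt "-0.002 -0.001 0.0007" --pt "-0.002 0 0.0008" --pt "-0.002 0 0.0009" --pt "-0.002 0 0.0009" --pt "-0.0019 0 0.001" --pt "-0.0019 0 0.0011" --pt "0 0 0" --pt "0 0 0" --turn '[0,0,0,0,0,0,0,0]'

```text
time_s: 6.05
eef_pos: [498.3, 5.8, 73.5]
ee_rot: [0.707, -0.707, 0.0, 0.001]
force: [-1.1, 2.1, -7.8]
grip_width: 0.224
```

```bash
cat >> h.py <<'E'
def drag(sgn=-1,cx=CX,cy=CY):
    s=st(); p=s['eef_pos']; a=np.arctan2(p[1]-cy,p[0]-cx); t=sgn*np.array([-np.sin(a),np.cos(a)]); r=np.array([np.cos(a),np.sin(a)])
    F=np.array(s['force'][:2]); print('ang',round(np.degrees(a),1),'rad',round(np.hypot(p[1]-cy,p[0]-cx),1),'drag',round(-F@t,2),'radial',round(F@r,2))
E
python3 - <<'E'
from h import *
drag()
for k in range(3,30): arc(-96.3-12*k,-96.3-12*(k+1),6)
E
```

```text
6.05 [498.3   5.8  73.5] F [-1.1   2.1  -7.84] g 0.224
ang -121.8 rad 62.2 drag -2.04 radial -1.21
[[-0.0016, 0, 0.0015], [-0.0015, 0, 0.0015], [-0.0015, 0, 0.0016], [-0.0014, 0, 0.0016], [-0.0014, 0, 0.0017], [-0.0013, 0, 0.0017]] [480.7  22.4]
[[-0.0012, 0, 0.0018], [-0.0012, 0, 0.0018], [-0.0011, 0, 0.0019], [-0.001, 0, 0.0019], [-0.001, 0, 0.0019], [-0.0009, 0, 0.002]] [474.2  33.7]
[[-0.0008, 0, 0.002], [-0.0008, 0, 0.002], [-0.0007, 0, 0.002], [-0.0006, 0, 0.0021], [-0.0005, 0, 0.0021], [-0.0005, 0, 0.0021]] [470.3  46. ]
[[-0.0004, 0, 0.0021], [-0.0003, 0, 0.0021], [-0.0003, 0, 0.0021], [-0.0002, 0, 0.0022], [-0.0001, 0, 0.0022], [-0.0, 0, 0.0022]] [469.   58.9]
[[0.0, 0, 0.0022], [0.0001, 0, 0.0022], [0.0002, 0, 0.0022], [0.0003, 0, 0.0021], [0.0003, 0, 0.0021], [0.0004, 0, 0.0021]] [470.4  71.8]
[[0.0005, 0, 0.0021], [0.0006, 0, 0.0021], [0.0006, 0, 0.0021], [0.0007, 0, 0.002], [0.0008, 0, 0.002], [0.0009, 0, 0.002]] [474.5  84.1]
[[0.0009, 0, 0.002], [0.001, 0, 0.0019], [0.0011, 0, 0.0019], [0.0011, 0, 0.0018], [0.0012, 0, 0.0018], [0.0013, 0, 0.0018]] [481.   95.3]
[[0.001
[... 2214 characters left out ...]
 -0.0016], [-0.0015, 0, -0.0016], [-0.0015, 0, -0.0015], [-0.0016, 0, -0.0015]] [572.2  12.3]
[[-0.0016, 0, -0.0014], [-0.0017, 0, -0.0014], [-0.0017, 0, -0.0013], [-0.0018, 0, -0.0012], [-0.0018, 0, -0.0012], [-0.0019, 0, -0.0011]] [561.7   4.7]
[[-0.0019, 0, -0.001], [-0.0019, 0, -0.001], [-0.002, 0, -0.0009], [-0.002, 0, -0.0008], [-0.002, 0, -0.0008], [-0.002, 0, -0.0007]] [ 5.499e+02 -5.000e-01]
[[-0.0021, 0, -0.0006], [-0.0021, 0, -0.0005], [-0.0021, 0, -0.0005], [-0.0021, 0, -0.0004], [-0.0021, 0, -0.0003], [-0.0021, 0, -0.0003]] [537.2  -3.1]
[[-0.0022, 0, -0.0002], [-0.0022, 0, -0.0001], [-0.0022, 0, -0.0], [-0.0022, 0, 0.0], [-0.0022, 0, 0.0001], [-0.0022, 0, 0.0002]] [524.2  -3. ]
```

Emit:
drive_tool --gripper '[1,1,1,1,1,1]' --pt "-0.0018 0.0005 0.0011" --pt "-0.0018 0 0.0012" --pt "-0.0018 0 0.0013" --pt "-0.0017 0 0.0013" --pt "-0.0017 0 0.0014" --pt "-0.0016 0 0.0014" --turn '[0,0,0,0,0,0]'

```text
time_s: 6.55
eef_pos: [488.4, 13.2, 73.5]
ee_rot: [0.707, -0.707, -0.0, 0.0]
force: [0.7, -0.3, -6.7]
grip_width: 0.224
```

```bash
python3 -c "
from h import *
drag()"
```

```text
6.55 [488.4  13.2  73.5] F [ 0.69 -0.31 -6.72] g 0.224
ang -133.2 rad 62.2 drag 0.71 radial -0.25
```

Emit:
drive_tool --gripper '[1,1,1,1,1,1]' --pt "-0.0016 0.0003 0.0015" --pt "-0.0015 0 0.0015" --pt "-0.0015 0 0.0016" --pt "-0.0014 0 0.0016" --pt "-0.0014 0 0.0017" --pt "-0.0013 0 0.0017" --turn '[0,0,0,0,0,0]'

```text
time_s: 7.05
eef_pos: [480.0, 22.8, 73.4]
ee_rot: [-0.707, 0.707, 0.0, 0.0]
force: [0.9, -1.3, -3.0]
grip_width: 0.229
```

```bash
python3 -c "
from h import *
drag()"
```

```text
7.05 [480.   22.8  73.4] F [ 0.93 -1.29 -3.01] g 0.229
ang -145.0 rad 62.3 drag 1.59 radial -0.02
```

Emit:
drive_tool --gripper '[1,1,1,1,1,1]' --pt "-0.0012 0 0.0018" --pt "-0.0012 0 0.0018" --pt "-0.0011 0 0.0019" --pt "-0.001 0 0.0019" --pt "-0.001 0 0.0019" --pt "-0.0009 0 0.002" --turn '[0,0,0,0,0,0]'

```text
time_s: 7.55
eef_pos: [473.6, 34.1, 73.4]
ee_rot: [-0.707, 0.707, 0.0, 0.0]
force: [2.7, -0.4, 0.7]
grip_width: 0.225
```

```bash
python3 -c "
from h import *
drag()"
```

```text
7.55 [473.6  34.1  73.4] F [ 2.74 -0.42  0.7 ] g 0.225
ang -156.9 rad 62.4 drag 1.46 radial -2.36
```

Emit:
drive_tool --gripper '[1,1,1,1,1,1]' --pt "-0.0006 0 0.002" --pt "-0.0006 0 0.002" --pt "-0.0007 0 0.002" --pt "-0.0006 0 0.0021" --pt "-0.0005 0 0.0021" --pt "-0.0005 0 0.0021" --turn '[0,0,0,0,0,0]'

```text
time_s: 8.05
eef_pos: [469.8, 46.5, 73.3]
ee_rot: [-0.707, 0.707, 0.0, -0.0]
force: [-1.3, -2.0, 5.1]
grip_width: 0.226
```

```bash
python3 -c "
from h import *
drag()"
```

```text
8.05 [469.8  46.5  73.3] F [-1.26 -1.98  5.05] g 0.226
ang -168.8 rad 62.4 drag 1.7 radial 1.62
```

Emit:
drive_tool --gripper '[1,1,1,1,1,1]' --pt "-0.0004 0 0.0021" --pt "-0.0003 0 0.0021" --pt "-0.0003 0 0.0021" --pt "-0.0002 0 0.0022" --pt "-0.0001 0 0.0022" --pt "0 0 0.0022" --turn '[0,0,0,0,0,0]'

```text
time_s: 8.55
eef_pos: [468.6, 59.4, 73.3]
ee_rot: [0.707, -0.707, -0.0, 0.0]
force: [-0.8, -2.1, 5.9]
grip_width: 0.228
```

```bash
python3 -c "
from h import *
drag()"
```

```text
8.55 [468.6  59.4  73.3] F [-0.75 -2.12  5.89] g 0.228
ang 179.2 rad 62.4 drag 2.12 radial 0.72
```

Emit:
drive_tool --gripper '[1,1,1,1,1,1]' --pt "0.0 -0.0004 0.0022" --pt "0.0001 0 0.0022" --pt "0.0002 0 0.0022" --pt "0.0003 0 0.0021" --pt "0.0003 0 0.0021" --pt "0.0004 0 0.0021" --turn '[0,0,0,0,0,0]' --force 45

```text
time_s: 9.05
eef_pos: [470.1, 72.2, 73.5]
ee_rot: [-0.707, 0.707, 0.0, -0.0]
force: [2.5, -1.1, -1.9]
grip_width: 0.22
```

```bash
python3 -c "
from h import *
drag()"
```

```text
9.05 [470.1  72.2  73.5] F [ 2.54 -1.05 -1.95] g 0.22
ang 167.4 rad 62.5 drag 0.47 radial -2.71
```

Emit:
drive_tool --gripper '[1,1,1,1,1]' --pt "0.0005 0 0.0021" --pt "0.0006 0 0.0021" --pt "0.0006 0 0.0021" --pt "0.0007 0 0.002" --pt "0.0008 0 0.002" --turn '[0,0,0,0,0]'

```text
time_s: 9.47
eef_pos: [473.3, 82.5, 73.5]
ee_rot: [-0.707, 0.707, 0.0, -0.0]
force: [3.1, -2.6, -3.3]
grip_width: 0.216
```

```bash
python3 -c "
from h import *
drag()"
```

```text
9.4667 [473.3  82.5  73.5] F [ 3.09 -2.64 -3.33] g 0.216
ang 157.5 rad 62.5 drag 1.25 radial -3.87
```

Emit:
drive_tool --gripper '[1,1,1,1,1,1]' --pt "0.0013 0 0.0019" --pt "0.0009 0 0.002" --pt "0.001 0 0.0019" --pt "0.0011 0 0.0019" --pt "0.0011 0 0.0018" --pt "0.0012 0 0.0018" --turn '[0,0,0,0,0,0]'

```text
time_s: 9.97
eef_pos: [479.5, 93.9, 73.5]
ee_rot: [0.707, -0.707, 0.0, 0.0]
force: [-0.6, -1.3, -1.1]
grip_width: 0.223
```

```bash
python3 -c "
from h import *
drag()"
```

```text
9.9667 [479.5  93.9  73.5] F [-0.58 -1.3  -1.15] g 0.223
ang 145.5 rad 62.4 drag 1.4 radial -0.25
```

Emit:
drive_tool --gripper '[1,1,1,1,1]' --pt "0.0013 0 0.0018" --pt "0.0014 0 0.0016" --pt "0.0014 0 0.0017" --pt "0.0014 0 0.0016" --pt "0.0015 0 0.0016" --turn '[0,0,0,0,0]'

```text
time_s: 10.38
eef_pos: [486.5, 102.3, 73.5]
ee_rot: [0.707, -0.707, 0.0, 0.0]
force: [-2.0, 0.2, -1.2]
grip_width: 0.219
```

```bash
python3 -c "
from h import *
drag()"
```

```text
10.3833 [486.5 102.3  73.5] F [-2.05  0.16 -1.17] g 0.219
ang 135.5 rad 62.3 drag 1.32 radial 1.57
```

Still free running at about 1.3 N of drag, so I'll go on.

```bash
python3 - <<'E'
from h import *
for k in range(25):
    a=135.5-11*k; print(round(a,1)); arc(a,a-11,6,r=62.2)
E
```

```text
135.5
[[0.0014, 0, 0.0014], [0.0015, 0, 0.0014], [0.0015, 0, 0.0013], [0.0015, 0, 0.0013], [0.0016, 0, 0.0012], [0.0016, 0, 0.0012]] [495.8 109.9]
124.5
[[0.0017, 0, 0.0011], [0.0017, 0, 0.001], [0.0017, 0, 0.001], [0.0018, 0, 0.0009], [0.0018, 0, 0.0009], [0.0018, 0, 0.0008]] [506.2 115.6]
113.5
[[0.0018, 0, 0.0008], [0.0019, 0, 0.0007], [0.0019, 0, 0.0006], [0.0019, 0, 0.0006], [0.0019, 0, 0.0005], [0.0019, 0, 0.0005]] [517.5 119.3]
102.5
[[0.0019, 0, 0.0004], [0.002, 0, 0.0003], [0.002, 0, 0.0003], [0.002, 0, 0.0002], [0.002, 0, 0.0001], [0.002, 0, 0.0001]] [529.4 120.8]
91.5
[[0.002, 0, 0.0], [0.002, 0, -0.0], [0.002, 0, -0.0001], [0.002, 0, -0.0002], [0.002, 0, -0.0002], [0.002, 0, -0.0003]] [541.3 119.9]
80.5
[[0.002, 0, -0.0004], [0.0019, 0, -0.0004], [0.0019, 0, -0.0005], [0.0019, 0, -0.0005], [0.0019, 0, -0.0006], [0.0019, 0, -0.0007]] [552.8 116.9]
69.5
[[0.0019, 0, -0.0007], [0.0018, 0, -0.0008], [0.0018, 0, -0.0008], [0.0018, 0, -0.0009], [0.0017, 0, -0.001], [0.0017, 0, -0.001]] [563.5 111.6]
58.5
[[0.0017, 0, -0.0011], [0.0016, 0, -0.0011], [0.0016, 0, -0.0012], [0.0016
[... 1977 characters left out ...]
.002, 0, -0.0], [-0.002, 0, 0.0], [-0.002, 0, 0.0001], [-0.002, 0, 0.0002]] [525.   -3.3]
-95.5
[[-0.002, 0, 0.0002], [-0.002, 0, 0.0003], [-0.002, 0, 0.0003], [-0.0019, 0, 0.0004], [-0.0019, 0, 0.0005], [-0.0019, 0, 0.0005]] [513.3  -1. ]
-106.5
[[-0.0019, 0, 0.0006], [-0.0019, 0, 0.0007], [-0.0019, 0, 0.0007], [-0.0018, 0, 0.0008], [-0.0018, 0, 0.0008], [-0.0018, 0, 0.0009]] [502.3   3.4]
-117.5
[[-0.0018, 0, 0.0009], [-0.0017, 0, 0.001], [-0.0017, 0, 0.0011], [-0.0017, 0, 0.0011], [-0.0016, 0, 0.0012], [-0.0016, 0, 0.0012]] [492.3   9.9]
-128.5
[[-0.0015, 0, 0.0013], [-0.0015, 0, 0.0013], [-0.0015, 0, 0.0014], [-0.0014, 0, 0.0014], [-0.0014, 0, 0.0014], [-0.0013, 0, 0.0015]] [483.7  18.2]
```

Emit:
drive_tool --gripper '[1,1,1,1,1,1]' --pt "0.0014 0 0.0014" --pt "0.0015 0 0.0014" --pt "0.0015 0 0.0013" --pt "0.0016 0 0.0013" --pt "0.0016 0 0.0012" --pt "0.0016 0 0.0011" --turn '[0,0,0,0,0,0]'

```text
time_s: 10.88
eef_pos: [495.2, 109.6, 73.4]
ee_rot: [-0.707, 0.707, -0.001, -0.001]
force: [-7.6, -2.7, 3.8]
grip_width: 0.215
```

```bash
python3 -c "
from h import *
drag()"
```

```text
10.8833 [495.2 109.6  73.4] F [-7.63 -2.69  3.83] g 0.215
ang 125.1 rad 62.3 drag 7.79 radial 2.18
```

Drag jumped to 7.8 N, a rise of about 6.4 N that fits roughly 9° into the ramp. I'll hold here and check it.

Emit:
drive_tool --gripper '[1,1,1,1,1,1]' --pt "0 0 0" --pt "0 0 0" --pt "0 0 0" --pt "0 0 0" --pt "0 0 0" --pt "0 0 0" --turn '[0,0,0,0,0,0]'

```text
time_s: 11.38
eef_pos: [495.9, 110.0, 73.5]
ee_rot: [0.707, -0.707, -0.0, 0.0]
force: [-2.7, 5.1, -2.8]
grip_width: 0.223
```

```bash
python3 -c "
from h import *
drag()"
```

```text
11.3833 [495.9 110.   73.5] F [-2.65  5.05 -2.82] g 0.223
ang 124.4 rad 62.2 drag -0.66 radial 5.67
```

Emit:
drive_tool --gripper '[1,1]' --pt "0.0008 0 0.0006" --pt "0.0008 0 0.0006" --turn '[0,0]'

```text
time_s: 11.55
eef_pos: [496.5, 110.4, 73.5]
ee_rot: [-0.707, 0.708, -0.001, -0.001]
force: [-8.3, -2.2, 2.1]
grip_width: 0.222
```

```bash
python3 -c "
from h import *
drag()"
```

```text
11.55 [496.5 110.4  73.5] F [-8.34 -2.25  2.08] g 0.222
ang 123.6 rad 62.3 drag 8.19 radial 2.74
```

Drag is again 8.2 N while moving, so the rise of about 7 N is real and mid-window. I'll settle, release and lift.

Emit:
drive_tool --gripper '[1,1,1,1,0.4,0.4,0.4,0.4,0.4,0.4,0.4,0.4,0.4,0.4]' --pt "0 0 0" --pt "0 0 0" --pt "0 0 0" --pt "0 0 0" --pt "0 0 0" --pt "0 0 0" --pt "0 0 0" --pt "0 0 0" --pt "0 0 0" --pt "0 -0.025 0" --pt "0 -0.03 0" --pt "0 -0.03 0" --pt "0 -0.03 0" --pt "0 0 0" --turn '[0,0,0,0,0,0,0,0,0,0,0,0,0,0]'

```text
time_s: 12.72
eef_pos: [499.9, 110.9, 194.3]
ee_rot: [-0.707, 0.707, 0.004, 0.003]
force: [1.5, -1.1, 0.7]
grip_width: 0.598
```

```bash
python3 - <<'E'
from h import *
s=st()
for n in('top','scene'):
    cap(n,n+'1')
W={}
v,u=np.mgrid[:420,:560]
def cloud(n):
    d=np.load(n+'1.npy')
    P=ctrl.camera_params(n);f=210/np.tan(np.radians(P['fovy']/2));Vi=np.linalg.inv(np.array(P['view']))
    W=np.stack([(u-P['cx'])*d/f,(v-P['cy'])*d/f,d],-1)@Vi[:3,:3].T+Vi[:3,3]; return W[d>0]
for n in('top','scene'):
    W=cloud(n)
    def sel(c,r,z0,z1):
        m=(np.hypot(W[:,0]-c[0],W[:,1]-c[1])<r)&(W[:,2]>z0)&(W[:,2]<z1);q=W[m]
        return len(q),q.mean(0).round(1) if len(q) else 0
    print(n,'knob',sel((496,110),25,95,115),'marker',sel((517,-289),15,35,54),'post',sel((544,-75),20,60,72))
    for q in ('marker','mark_spot'):
        print(q,[(np.round(towo(n,x['centre'])).tolist(),round(x['score'],2)) for x in ctrl.pinpoint(n,q)])
s=st(); print('to marker',(np.array([518,-290,150])-s['eef_pos']).round(1))
a=cv2.imread('pics/scene1.png'); cv2.imwrite('pics/s1c.png',cv2.resize(a[100:300,200:400],(600,600)))
E
```

```text
12.7167 [499.9 110.9 194.3] F [ 1.47 -1.08  0.72] g 0.598
top knob (0, 0) marker (26, array([ 515.7, -286.4,   47.5])) post (58, array([544. , -72.1,  64. ]))
marker [([537.0, -48.0, 62.0], 0.6), ([429.0, -389.0, 4.0], 0.55), ([569.0, -363.0, -3.0], 0.53), ([517.0, -286.0, 2.0], 0.51), ([501.0, -358.0, -4.0], 0.47)]
mark_spot [([537.0, -44.0, 61.0], 0.84)]
scene knob (45, array([501.2, 105.8, 104.8])) marker (44, array([ 520.5, -288.7,   44.1])) post (42, array([544.9, -75.5,  62.7]))
marker [([434.0, -390.0, -0.0], 0.65), ([567.0, -363.0, 2.0], 0.62), ([502.0, -361.0, 2.0], 0.6), ([519.0, -289.0, -3.0], 0.53)]
mark_spot [([541.0, -41.0, 56.0], 0.83)]
13.0167 [497.1 110.9 187.4] F [-0.21 -0.14 -0.03] g 0.599
to marker [  20.9 -400.9  -37.4]
```

View pics/s1c.png

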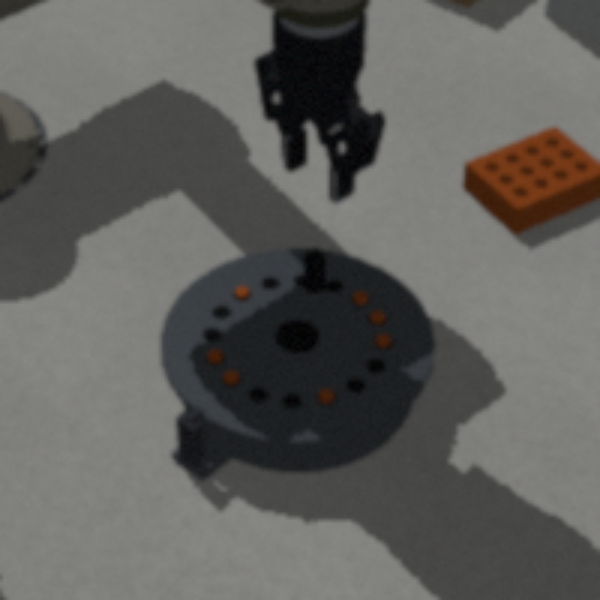

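Emit:
drive_tool --gripper '[0.4,0.4,0.4,0.4,0.4,0.4,0.4,0.4,0.4,0.4,0.4,0.4,0.4,0.4]' --pt "0.0017 0.003 -0.0333" --pt "0.0017 0.003 -0.0333" --pt "0.0017 0.003 -0.0333" --pt "0.0017 0.003 -0.0333" --pt "0.0017 0.003 -0.0333" --pt "0.0017 0.003 -0.0333" --pt "0.0017 0.003 -0.0333" --pt "0.0017 0.003 -0.0333" --pt "0.0017 0.003 -0.0333" --pt "0.0017 0.003 -0.0333" --pt "0.0017 0.003 -0.0333" --pt "0.0017 0.003 -0.0327" --pt "0 0 0" --pt "0 0 0" --turn '[0,0,0,0,0,0,0,0,0,0,0,0,0,0]'

```text
time_s: 14.18
eef_pos: [517.4, -289.2, 151.0]
ee_rot: [0.708, -0.707, 0.001, -0.0]
force: [0.4, 1.0, 0.9]
grip_width: 0.6
```

```bash
cat >> h.py <<'E'
def wcloud(name):
    s=st(); Rr=rot(); p,d=cap('wrist',name)
    C=ctrl.camera_params('wrist');T=np.array(C['tool_from_camera'])
    f=210/np.tan(np.radians(C['fovy']/2))
    v,u=np.mgrid[:420,:560]; x=u-C['cx'];y=v-C['cy'];r=np.hypot(x,y)+1e-9;th=r/f;t=np.tan(th)
    W=np.stack([x/r*t*d,y/r*t*d,d],-1)
    W=(W@T[:3,:3].T+T[:3,3])@Rr.T+s['eef_pos']
    return W[(d>0)&(th<1.4)]
def sel(W,c,rr,z0,z1):
    m=(np.hypot(W[:,0]-c[0],W[:,1]-c[1])<rr)&(W[:,2]>z0)&(W[:,2]<z1);q=W[m]
    return (len(q),q.mean(0).round(1),((q.min(0)+q.max(0))/2).round(1)) if len(q) else 0
E
python3 - <<'E'
from h import *
W=wcloud('w5')
print(sel(W,(517,-288),16,44,56),sel(W,(517,-288),20,6,14),st()['joints'])
E
```

```text
14.1833 [ 517.4 -289.2  151. ] F [0.38 1.01 0.89] g 0.6
14.2333 [ 517.6 -288.   151.4] F [ 0.15  0.87 -0.01] g 0.598
(319, array([ 514.8, -284.1,   48.1]), array([ 514.4, -284.8,   47.3])) (344, array([ 515. , -279.7,   11.6]), array([ 514.5, -282.4,   10.1])) [-7.05368270e-01  5.29187057e-01  1.39297774e+00  2.37577271e-04
  1.22161696e+00 -7.04972128e-01]
```

View pics/w5.png

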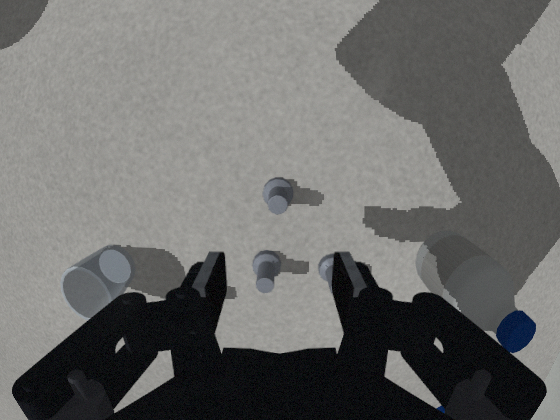

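In the wrist view the chosen marker is at (278,195), and two look-alikes stand behind it at (265,270) and (330,268). It is clear of the jaws' path, so I'll descend and grasp.

Emit:
drive_tool --gripper '[0.4,0.4,0.4,0.4,0.4,0.4,0.4,0.4,1,1,1,1,1,1,1,1]' --pt "-0.001 0.01 0.0017" --pt "0 0.025 0" --pt "0 0.025 0" --pt "0 0.025 0" --pt "0 0.025 0" --pt "0 0.02 0" --pt "0 0.009 0" --pt "0 0 0" --pt "0 0 0" --pt "0 0 0" --pt "0 0 0" --pt "0 0 0" --pt "0 0 0" --pt "0 0 0" --pt "0 0 0" --pt "0 0 0" --turn '[0,0,0,0,0,0,0,0,0,0,0,0,0,0,0,0]' --force 35

```text
time_s: 15.57
eef_pos: [517.5, -286.7, 15.1]
ee_rot: [-0.707, 0.708, 0.001, 0.0]
force: [-1.3, 0.7, 6.3]
grip_width: 0.164
```

```bash
python3 - <<'E'
from h import *
W=wcloud('w6')
s=ctrl.sense()
print(sel(W,(517,-286),18,44,56),rot().round(3))
E
```

```text
15.5667 [ 517.5 -286.7   15.1] F [-1.28  0.73  6.34] g 0.164
(2211, array([ 516.7, -282.1,   49.4]), array([ 516.9, -285.7,   50. ])) [[ 1.     0.001 -0.   ]
 [ 0.    -0.001  1.   ]
 [ 0.001 -1.    -0.001]]
```

View pics/w6.png

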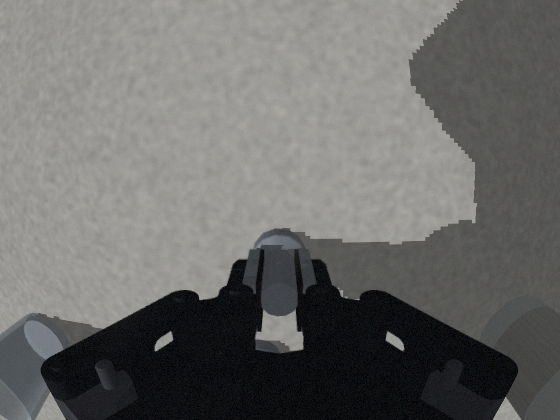

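```bash
python3 - <<'E'
from h import *
C=ctrl.camera_params('wrist');T=np.array(C['tool_from_camera']);f=210/np.tan(np.radians(C['fovy']/2))
d=np.load('w6.npy')
p0=np.array([517.5,-286.7,15.1])
M=np.array([[1,0,0],[0,0,1],[0,-1,0.]])
# project hypothetic marker top circle & foot circle for y offsets
def proj(w):
    t=M.T@(np.array(w)-p0); c=np.linalg.inv(T)@np.r_[t,1]; c=c[:3]
    th=np.arctan2(np.hypot(c[0],c[1]),c[2]); h=np.hypot(c[0],c[1]); return (C['cx']+c[0]/h*th*f, C['cy']+c[1]/h*th*f)
for dy in(-4,-2,0,2,4): print(dy,'topfar',proj([517.5,-286.7+dy-8,48]),'topnear',proj([517.5,-286.7+dy+8,48]),'footfront',proj([517.5,-286.7+dy+14,10]))
im=cv2.imread('pics/w6.png');cv2.imwrite('pics/w6c.png',cv2.resize(im[215:335,220:340],(600,600),interpolation=cv2.INTER_CUBIC))
E
```

```text
-4 topfar (np.float64(280.84226252616725), np.float64(327.89387036332784)) topnear (np.float64(280.95435671606634), np.float64(295.3662896004181)) footfront (np.float64(280.58573624228865), np.float64(244.87378394398394))
-2 topfar (np.float64(280.856293048805), np.float64(324.0653842074221)) topnear (np.float64(280.96821761985433), np.float64(290.99007893445673)) footfront (np.float64(280.59274174321644), np.float64(241.0856515197899))
0 topfar (np.float64(280.87033752083005), np.float64(320.1701239386399)) topnear (np.float64(280.98200585414367), np.float64(286.5441450838811)) footfront (np.float64(280.5996475449725), np.float64(237.2625477734088))
2 topfar (np.float64(280.88438693196593), np.float64(316.20747454233253)) topnear (np.float64(280.9957082436644), np.float64(282.0285102411173)) footfront (np.float64(280.6064482412441), np.float64(233.40505749000076))
4 topfar (np.float64(280.89843176311723), np.float64(312.1768795961209)) topnear (np.float64(281.0093111093246), np.float64(277.44330479534545)) footfront (np.float64(280.6131383919471), np.float64(229.5138147155581))
```

View pics/w6c.png

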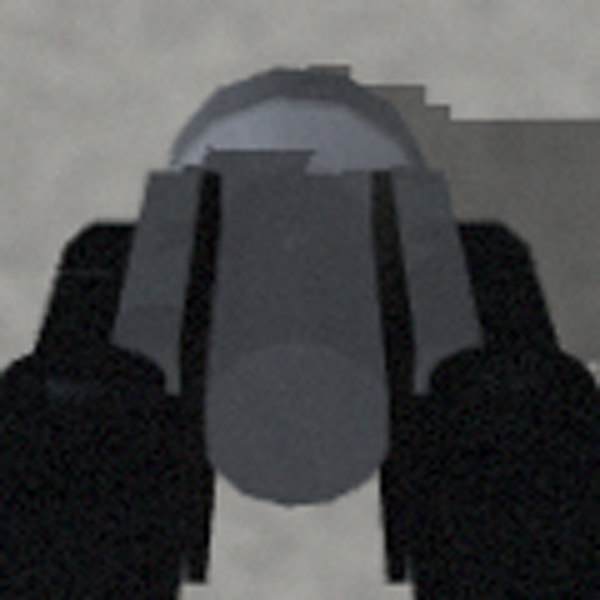

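Emit:
drive_tool --gripper '[1,1,1,1,1,1,1,1,1,1,1,1,1,1,1,1]' --pt "0 -0.01 0" --pt "0 -0.025 0" --pt "0 -0.03 0" --pt "0 -0.03 0" --pt "0 -0.02 0" --pt "0.0023 0 0.0241" --pt "0.0023 0 0.0241" --pt "0.0023 0 0.0241" --pt "0.0023 0 0.0241" --pt "0.0023 0 0.0241" --pt "0.0023 0 0.0241" --pt "0.0023 0 0.0241" --pt "0.0023 0 0.0241" --pt "0.0023 0 0.0241" --pt "0.0023 0 0.0241" --pt "0 0 0" --turn '[0,0,0,0,0,0,0,0,0,0,0,0,0,0,0,0]'

```text
time_s: 16.95
eef_pos: [540.1, -41.9, 129.6]
ee_rot: [0.707, -0.707, -0.002, 0.001]
force: [-0.5, -0.6, -1.1]
grip_width: 0.167
```

```bash
python3 - <<'E'
from h import *
ctrl.capture('top')
W=wcloud('w7'); s=st()
print('post',sel(W,(543,-74),22,61,72),'knob',sel(W,(496,110),25,100,116),'hub',sel(W,(530,59),26,64,72))
T=np.array(ctrl.camera_params('wrist')['tool_from_camera'])
for q in('mark_spot','stand','carousel','marker'):
    for x in ctrl.pinpoint('wrist',q): print(q,round(x['score'],2),(rot()@(T@np.r_[x['centre'],1])[:3]+s['eef_pos']).round(1))
E
```

```text
17.0 [540.1 -43.8 129.5] F [ 0.33 -0.3  -1.32] g 0.161
17.05 [540.1 -45.  129.4] F [-0.53 -0.44 -0.84] g 0.165
post (3, array([556.9, -58.3,  61.2]), array([556.6, -58.4,  61.2])) knob 0 hub (2925, array([529.8,  59.3,  66.3]), array([529.9,  59.5,  66.4]))
mark_spot 0.61 [535.6 -46.   62.6]
stand 0.67 [526.6  61.2   0.7]
carousel 0.88 [534.7  61.2  51. ]
```

View pics/w7.png

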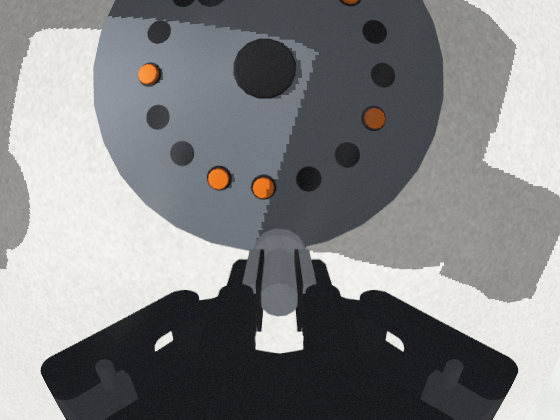

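The marker hangs straight in the jaws, with its top at (279,300), over the band in front of the pointer. Lowering it now.

Emit:
drive_tool --gripper '[1,1,1,1,1,1,1]' --pt "0 0.015 0" --pt "0 0.015 0" --pt "0 0.012 0" --pt "0 0.006 0" --pt "0 0.003 0" --pt "0 0 0" --pt "0 0 0" --turn '[0,0,0,0,0,0,0]'

```text
time_s: 17.83
eef_pos: [540.3, -45.7, 78.2]
ee_rot: [-0.707, 0.707, 0.0, 0.0]
force: [0.0, 0.4, -1.1]
grip_width: 0.163
```

```bash
python3 - <<'E'
from h import *
cap('scene','s8'); st()
a=cv2.imread('pics/s8.png'); cv2.imwrite('pics/s8c.png',cv2.resize(a[160:280,220:370],(750,600),interpolation=cv2.INTER_CUBIC))
E
```

```text
17.8833 [540.3 -45.7  78.3] F [-0.5  -0.26 -1.19] g 0.17
```

View pics/s8c.png

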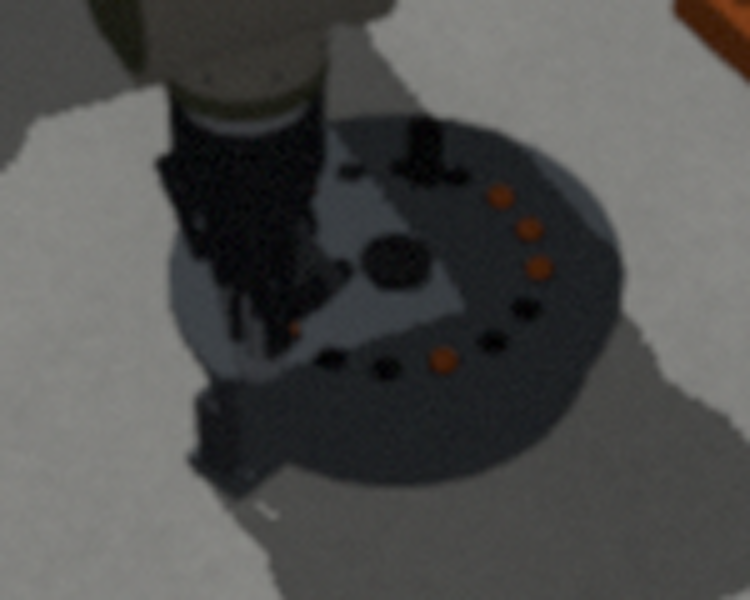

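Emit:
drive_tool --gripper '[1,1,1,1]' --pt "0 0.001 0" --pt "0 0.001 0" --pt "0 0 0" --pt "0 0 0" --turn '[0,0,0,0]'

```text
time_s: 18.22
eef_pos: [540.0, -45.4, 75.7]
ee_rot: [-0.707, 0.707, 0.0, -0.0]
force: [-0.2, 0.8, -0.5]
grip_width: 0.164
```

Emit:
drive_tool --gripper '[1,1,1]' --pt "0 0.0008 0" --pt "0 0 0" --pt "0 0 0" --turn '[0,0,0]'

```text
time_s: 18.47
eef_pos: [540.2, -45.4, 75.1]
ee_rot: [-0.707, 0.707, 0.0, 0.0]
force: [-0.5, 0.1, 3.2]
grip_width: 0.163
```

Emit:
drive_tool --gripper '[0.5,0.5,0.5,0.5,0.5,0.5,0.5,0.5,0.5,0.5,0.5]' --pt "0 0 0" --pt "0 0 0" --pt "0 0 0" --pt "0 0 0" --pt "0 0 0" --pt "0 -0.005 0" --pt "0 -0.02 0" --pt "0 -0.03 0" --pt "0 -0.03 0" --pt "0 -0.03 0" --pt "0 -0.02 0" --turn '[0,0,0,0,0,0,0,0,0,0,0]'

```text
time_s: 19.38
eef_pos: [540.4, -45.5, 213.2]
ee_rot: [-0.707, 0.707, 0.001, 0.001]
force: [0.7, -0.7, -0.1]
grip_width: 0.504
```

Emit:
drive_tool --gripper '[0.5,0.5,0.5,0.5,0.5,0.5,0.5,0.5]' --pt "-0.01 0 -0.035" --pt "-0.01 0 -0.035" --pt "-0.01 0 -0.035" --pt "-0.01 0 -0.035" --pt "-0.01 0 -0.035" --pt "-0.01 0 -0.035" --pt "0 0 0" --pt "0 0 0" --turn '[0,0,0,0,0,0,0,0]'

```text
time_s: 20.05
eef_pos: [479.4, -256.8, 209.9]
ee_rot: [0.707, -0.707, 0.001, -0.001]
force: [-0.0, -0.0, 0.5]
grip_width: 0.501
```

```bash
python3 - <<'E'
from h import *
st()
v,u=np.mgrid[:420,:560]
for n in('top','scene'):
    p,d=cap(n,n+'9')
    P=ctrl.camera_params(n);f=210/np.tan(np.radians(P['fovy']/2));Vi=np.linalg.inv(np.array(P['view']))
    W=np.stack([(u-P['cx'])*d/f,(v-P['cy'])*d/f,d],-1)@Vi[:3,:3].T+Vi[:3,3]; W=W[d>0]
    print(n,'marker',sel(W,(540,-44),18,98,116),'low',sel(W,(540,-44),14,63,98),'knob',sel(W,(497,109),22,95,118),'hub',sel(W,(531,58),26,63,70),'post',sel(W,(544,-76),20,60,72))
    for q in('marker','mark_spot','crank_grip'): print(q,[(np.round(towo(n,x['centre'])).tolist(),round(x['score'],2)) for x in ctrl.pinpoint(n,q)])
W=wcloud('w9')
print('wrist marker',sel(W,(540,-44),18,98,116),'post',sel(W,(544,-76),20,62,72),'hub',sel(W,(531,58),26,64,70),'knob',sel(W,(497,109),22,100,118))
a=cv2.imread('pics/scene9.png'); b=cv2.imread('pics/top9.png')
cv2.imwrite('pics/c9.png',np.hstack([cv2.resize(a[160:280,225:345],(400,400),interpolation=cv2.INTER_CUBIC),cv2.resize(b[160:270,210:320],(400,400),interpolation=cv2.INTER_CUBIC)]))
E
```

```text
20.05 [ 479.4 -256.8  209.9] F [-0.03 -0.05  0.52] g 0.501
top marker (24, array([540.2, -46.6, 108.8]), array([540.1, -46.1, 110. ])) low (43, array([538.4, -42.7,  73.5]), array([540.7, -44.7,  78.3])) knob (37, array([496.8, 108.2, 109.9]), array([496. , 107.9, 108.2])) hub (118, array([528.4,  57.8,  66.5]), array([529.2,  60. ,  66.4])) post (48, array([544.1, -74.1,  64.3]), array([543.9, -71.6,  65.5]))
marker [([541.0, -49.0, 61.0], 0.64)]
mark_spot [([541.0, -48.0, 57.0], 0.58)]
crank_grip [([498.0, 107.0, 91.0], 0.57)]
scene marker (33, array([543.2, -48.4, 105. ]), array([543.1, -47.5, 104.3])) low (71, array([545.6, -49.3,  79. ]), array([542. , -46.9,  81.1])) knob (47, array([501.7, 105.5, 104.6]), array([500.9, 105.7, 104.5])) hub (69, array([533.9,  54.9,  65.1]), array([535. ,  55.8,  66.1])) post (47, array([545.9, -73.4,  63. ]), array([545.6, -72.2,  64.6]))
marker [([543.0, -41.0, 35.0], 0.66), ([565.0, -361.0, 3.0], 0.61), ([692.0, -361.0, 1.0], 0.56), ([503.0, -364.0, 3.0], 0.43), ([541.0, -47.0, 58.0], 0.42)]
mark_spot [([540.0, -42.0, 55.0], 0.64)]
crank_grip [([499.0, 108.0, 90.0], 0.48)]
20.45 [ 480.3 -254.7  209.9] F [ 0.04 -1.09  0.18] g 0.501
wrist marker 0 post (225, array([542.6, -77.5,  64. ]), array([542.5, -77.6,  65.4])) hub 0 knob 0
```

View pics/c9.png

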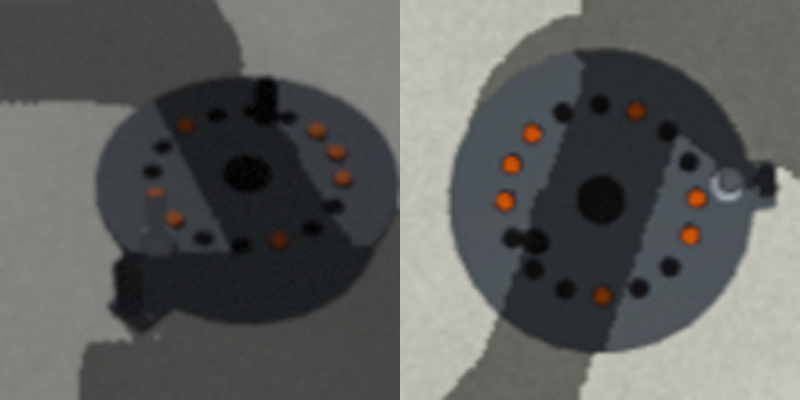

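View pics/w9.png

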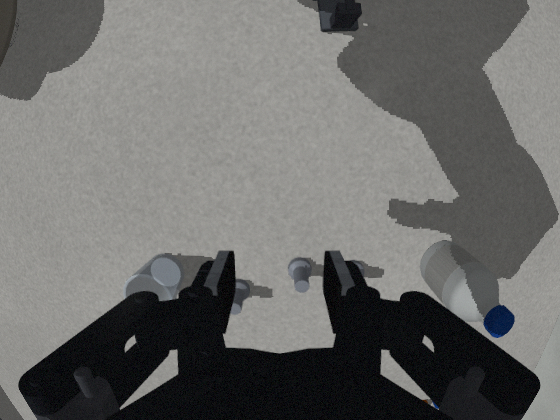

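The crops show the marker upright at (726,184) in the top crop, right in front of the pointer at (768,180). The knob is unmoved at about (497,108), the same as when I released it. The arm is clear, so I'll hand in.

```bash
python3 -c "
from h import *
print(ctrl.finish_job()); st()"
```

```text
the job is handed in; nothing more can be done
None
the job is handed in; nothing more can be done
```

I turned the carousel into its tight spot and left it there. The steel marker now stands upright on the outer band in front of the pointer. I handed the job in at about 20.5 s, and no verdict was reported.

- **Tight spot:** I turned the knob clockwise by about 140°, with about 1.3 N of free drag. Drag then rose to 7.8 N, and to 8.2 N on one further small step. That is a rise of about 7 N, inside the 4 to 12 N window. I let go there, and the knob read about (497, 108) mm afterwards, which matches where I released it.
- **Marker:** Of the four look-alikes I took the leftmost, at about (517, -286) mm. It was set down with light contact of about 4 N and released.
- **Last checks:** The top camera puts the marker's top at (540, -46) and the scene camera at (543, -48). I estimate the mark spot at (540, -44), so it is about 2 to 5 mm off, inside the 14 mm limit. It looks upright in both views, and the arm was well clear.
- **Disagreements and gaps:** The cameras differ from each other by 2 to 4 mm. The networks also gave a few false "marker" hits, which I ignored. The force on the pad can't be read directly, so I inferred it from the drag at the knob. I did not re-measure the bottle, rack and beaker at the end, but the arm never touched them.

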